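Hold a setting square in the corner of two stop rails

TASK

The two black stop rails on the optical table are about to be screwed tight at a right angle. First swing the hold-down lever back on its head, fully, so that its rubber foot stands up out of the corner and stays there; then take the aluminium setting square by its upright grip, lay it flat in the corner and press it in until both its outer faces touch both rails. Do not let go: finish while still holding the square pressed against both rails, and leave the lens, the wooden case and the black cube where they are.

Things in the scene. Friction and masses are not known exactly. Their poses are not given: they have to be found in the camera images.
- corner: Fixed corner of two black rails (18 mm high), on the left or right half of the work area. Origin: at table height where the axis of the square's grip must end up; z up. The long rail's inner face is the plane y = +45 mm, the short rail's the plane x = +45 mm; they meet at (45, 45) mm and the corner opens to -x, -y. The hold-down head stands behind it, around (110, 110) mm, 44 mm high.
- long_rail: The longer rail of the corner, black, 122 x 16 x 18 mm. Origin under its centre, x along its length. Its inner face lies at y = -8 mm of this frame.
- short_rail: The shorter rail of the corner, black, 16 x 92 x 18 mm. Origin under its centre, y along its length. Its inner face lies at x = -8 mm of this frame.
- foot_lever (a joint): Lever, rad: about 0 at the start (foot down in the corner, in the square's way), stop at 1.25 (swung back, foot up). Bell crank: 123 mm arm with a 20 mm rubber foot, and a 70 mm handle, 8 mm thick, with a ball, beside the head. The handle leans 0.15 rad towards the corner at 0 and 1.1 rad away at 1.25, moving along the corner's diagonal (+x +y of corner). Friction, 2 N at the ball, keeps it.
- lever_ball (a point): Centre of the black ball (20 mm diameter) at the end of the lever's handle, 70 mm from the pivot; about 103 mm above the table at the start. It moves with the lever.
- lever_pivot (a point): Point on the lever's pivot axis where the handle starts, beside the head, 34 mm above the table, at (85, 135) mm of corner; the arm with the foot turns about the same axis 35 mm to the side, at (110, 110) mm. The pivot axis is level, at right angles to the corner's diagonal.
- square: Loose aluminium setting square, 0.24-0.42 kg, flat on the table: L-shaped plate 12 mm thick, legs 30 mm wide, with an upright grip. Origin on the underside, on the grip's axis; z up. Outer face of the long leg: plane y = +45 mm, x -85 to +45; of the short leg: plane x = +45 mm, y -55 to +45. In place, this frame coincides with corner's: long leg on long rail, short on short.
- square_grip (a point): Centre of the grip of the setting square: a square bar 22 x 22 mm with sides along the square's x and y axes, upright on the plate from 12 to 62 mm above the underside; this point is 40 mm above the underside, on the bar's axis. Axes as those of square.
- lens: Bystander: a lens in a black 54 mm ring on a post with a round 60 mm foot, 137 mm high. Origin under its foot. Leave it alone.
- case: Bystander: a closed wooden case, 80 x 120 x 50 mm. Origin under its centre. Leave it alone.
- cube: Bystander: a black 60 mm beam-splitter cube. Origin under its centre. Leave it alone.
Not all that is in view belongs to the job. What is meant by the square is not blue, and is the larger of those in its own colour.

How it is judged:
By the outcome, as a careful person would: the job done as asked, in the order asked, and still so for the second after the job is handed in, while the arm keeps its last pose, push and grip.
It also fails if it takes over 67 s, if anything falls off the work surface, if the arm or the gripper's body presses on something with over 40 N, if the wrist force passes 120 N, or if a joint passes its speed limit or range.

ROBOT

A 6-joint arm with a two-finger parallel gripper is mounted at the origin on the work surface. World frame = base frame: x ahead of the robot, y to its left, z up, the work surface at z = 0. Lengths are in m, angles in rad, forces in N, time in s.
With the tool pointing down it reaches from about 0.3 to 0.775 m from the base axis. Payload 14.6 kg.
Tool frame: the origin (TCP) lies at the very end of the fingers, on their centre line; the grasp point (between the pads) lies 19 mm behind it; z points along the fingers, y is the line along which they close (so a half turn about z gives the same grasp; the last joint's range is limited). The gripper opens to 94 mm and grips with 3 to 60 N. Pads are 16 mm wide; open, the fingers measure 119 mm over their backs; the gripper's body (75 mm by 177 mm) begins 78 mm behind the grasp point.
Start: joints at [1.149, 0.3, 1.521, -0, 1.321, -0.067], TCP at [0.191, 0.516, 0.205] pointing down, gripper open.
Joint ranges: [-3.03, 3.03], [-0.79, 2.21], [0.23, 2.52], [-1.04, 4.18], [0, 3.07], [-2.55, 2.55]. Speed limits (rad/s): [2.22, 2.22, 2.57, 3.14, 3.14, 3.14].

INTERFACE

Orientations are given as [roll, pitch, yaw] about the fixed x, y, z axes, in that order (R = Rz(yaw) Ry(pitch) Rx(roll)).
In Python, from station import ctrl gives the robot as it stands.
- The arm moves only by the shell command python3 -m pendant 'ROWS' [OPENING] [FORCE]. ROWS is JSON, a list of rows, each a list of 2 entries, a list of its own where there are three numbers: the shift along the world's x, y, z in cm, then the turn about the world's z in rad. A call has 1 to 20 rows; each row shifts and turns the commanded pose from where the row before left it; what a row does not reach is not made up. A row lasts 1/12 s, in which the tool goes at most 41.7 mm and 7.16 degrees, less where a joint would pass 70% of its speed; a pose out of reach is approached as far as the arm can. A call is refused whole if a number of a shift passes 4.17 or a number of a turn 0.125, either way. A call with a gripper value outside its range is refused whole. OPENING is the opening, from 0 (shut) to 1 (fully open), set as the call begins (- or left out, the last holds). The fingers move at their own pace and stop on an object; FORCE is the grip in N (left out, the last holds). Time passes only in rows, so rows that do not move let the fingers close. It gives the time, the measured TCP pose, the force, the opening and the grip force at its end, in the units of the state.
- ctrl.get_obs(): the state, without advancing time (a new reading comes with each control period).
- ctrl.camera(name): name is "scene" or "side" or "wrist"; returns a dict with "color" (384x512x3 uint8, red, green, blue), "intrinsics" (3x3 intrinsics, pixels), "camera_from_world" (4x4, takes a point from world to camera coordinates). Camera axes: x right, y down, z forward; pixel columns grow to the right and rows downward; lengths in m; the calibration is good to about 2 mm. A picture is of the moment at which its call begins. There is no depth.
- ctrl.hand_in(): hands the job in; it is judged then, once.
The state is a dict: "time_s": time; "qpos": joint angles; "joint_vel": joint speeds; "tau": joint torques, N m; "ee_pos": TCP position; "eef_rot": TCP orientation; "force": force on the tool from outside, world axes, zero at the start; "moment": the same for the moment, N m; "grip_width": finger opening in m; "grip_force": force on a finger pad.
Only numpy, scipy, OpenCV 4.12 (cv2) and the standard library are available. Lean on these libraries where they do the work, as an engineer would, in place of code of your own. Each camera call takes 0.05 s, during which the arm holds its last target. There are 200 camera calls.

## Working session

There is one attempt and no reset: what is moved stays moved. The work goes in short steps, Python scripts to look and compute and a shell command to move; the robot and the scene stay as the last step left them, time stands still between calls to the robot, and variables do not carry over. Pictures are saved under pics/ and viewed, at most 10 in all, crops included, and the job is handed in when it is done.

```bash
mkdir -p pics; ls
cat > h.py <<'E'
import numpy as np, cv2
from station import ctrl
def ray(c,u,v):
    K=c["intrinsics"];T=np.array(c["camera_from_world"]);R=T[:3,:3];t=T[:3,3]
    o=-R.T@t; d=R.T@np.linalg.inv(K)@np.array([u,v,1.]); return o,d/np.linalg.norm(d)
def onz(c,u,v,z):
    o,d=ray(c,u,v); return (o+d*(z-o[2])/d[2])
def proj(c,p):
    T=np.array(c["camera_from_world"]); q=c["intrinsics"]@(T[:3,:3]@np.array(p)+T[:3,3]); return q[:2]/q[2]
def snap(n,f):
    c=ctrl.camera(n); cv2.imwrite(f"pics/{f}.png",c["color"][:,:,::-1]); np.save(f"pics/{f}.npy",c,allow_pickle=True); return c
def load(f): return np.load(f"pics/{f}.npy",allow_pickle=True).item()
E
python3 - <<'E'
from h import *
for n in("scene","side","wrist"):
    c=snap(n,n+"0"); print(n,ray(c,256,192))
a=np.vstack([np.hstack([load(n+"0")["color"] for n in("scene","side")])])
cv2.imwrite("pics/all0.png",cv2.resize(load("scene0")["color"],(800,600),interpolation=cv2.INTER_CUBIC)[:,:,::-1])
cv2.imwrite("pics/all1.png",cv2.resize(load("side0")["color"],(800,600),interpolation=cv2.INTER_CUBIC)[:,:,::-1])
E
```

```text
pics
scene (array([ 1.16047493, -0.1877328 ,  0.83157153]), array([-0.63546612,  0.21211586, -0.74242149]))
side (array([-0.10190884, -0.62184786,  0.60966149]), array([ 0.62524862,  0.60096522, -0.49790055]))
wrist (array([0.12968137, 0.53967505, 0.38424645]), array([ 0.19947133, -0.07389071, -0.97711379]))
```

View pics/all0.png

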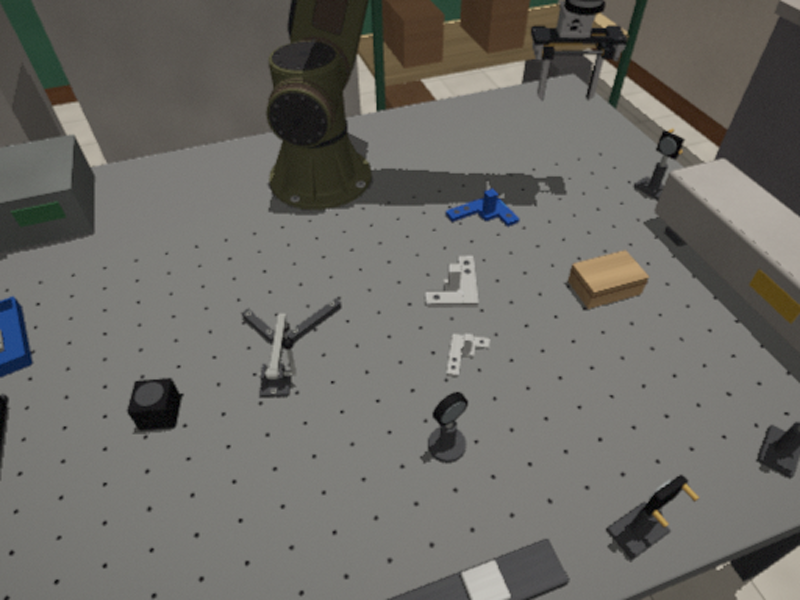

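View pics/all1.png

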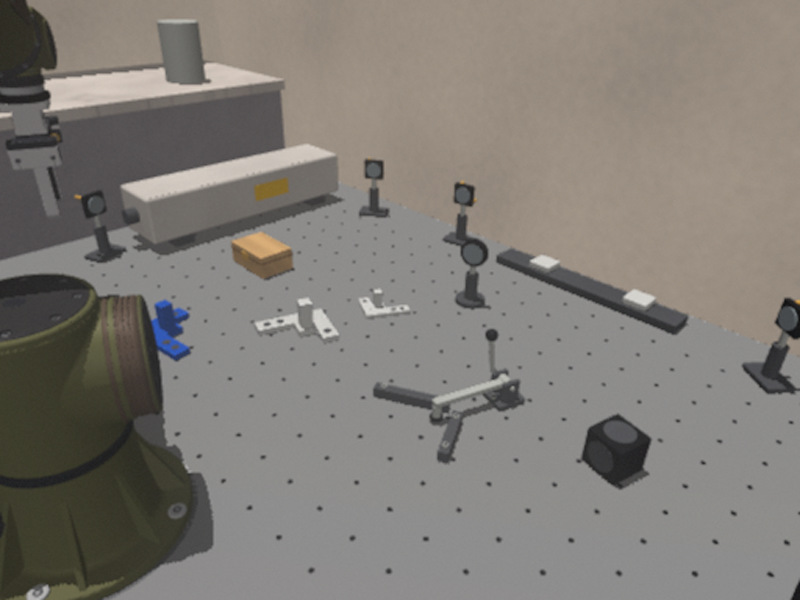

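The scene view shows the corner and lever around (285,345) and the larger white square at (460,285). The smaller white one at (465,350) and the blue one are decoys. Next I'll zoom in.

Run:
```python
from h import *
def crop(f,x,y,w,h,s):
    im=load(f)["color"][y:y+h,x:x+w,::-1]; im=cv2.resize(im,None,fx=s,fy=s,interpolation=cv2.INTER_CUBIC)
    im=cv2.convertScaleAbs(im,alpha=1.5,beta=10); cv2.imwrite(f"pics/{f}_crop.png",im)
crop("scene0",148,150,178,110,4.49)
crop("side0",155,185,190,112,4.2)
```

```text
(no output)
```

View pics/scene0_crop.png

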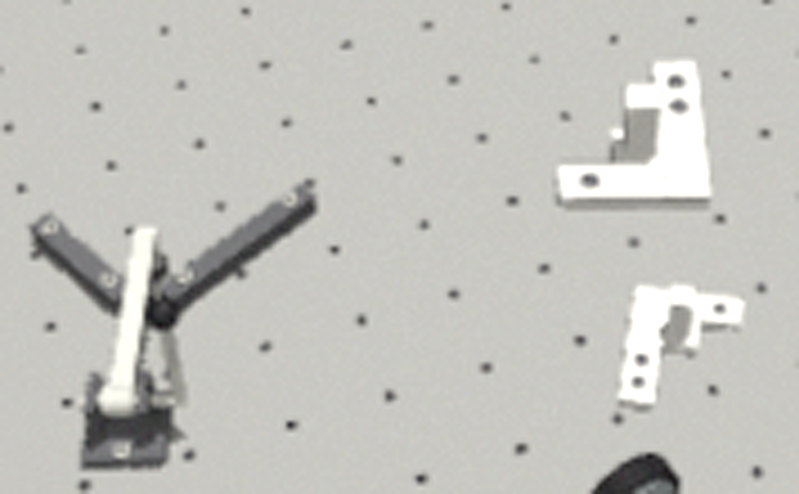

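View pics/side0_crop.png

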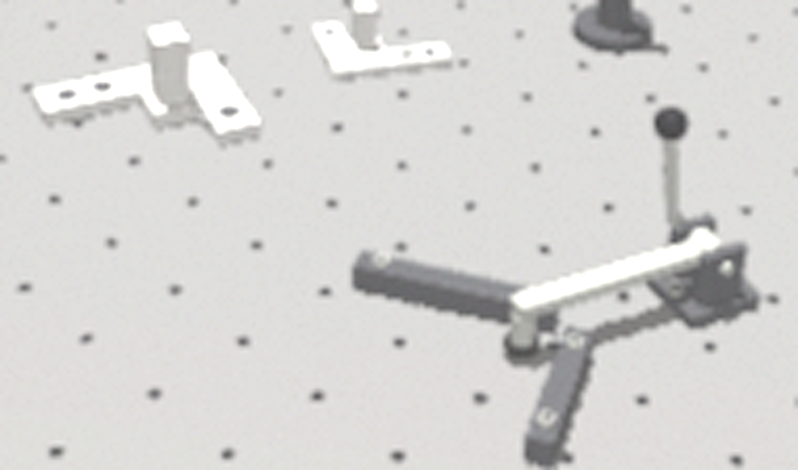

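The scene crop shows the square with its outer corner at (709,190) and leg ends at (695,62) and (557,198). The rails run from the corner near (150,300) to (310,190) and (40,225). The ball is at (160,310) there and at (670,123) in the side crop.

Run:
```python
from h import *
a=load("scene0");b=load("side0")
S=lambda u,v:(148+(u+.5)/4.49-.5,150+(v+.5)/4.49-.5)
D=lambda u,v:(155+(u+.5)/4.2-.5,185+(v+.5)/4.2-.5)
def tri(p,q):
    A=np.zeros((3,3));r=np.zeros(3)
    for o,d in(ray(a,*p),ray(b,*q)):
        M=np.eye(3)-np.outer(d,d);A+=M;r+=M@o
    return np.linalg.solve(A,r)
for n,z,f,p in[("sq corner",.012,0,(709,192)),("legA end outer",.012,0,(695,62)),("legA end inner",.012,0,(655,62)),("legB end outer",.012,0,(557,199)),("legB end inner",.012,0,(558,166)),
 ("legA side outer",.012,1,(35,92)),("A side inner",.012,1,(45,112)),("B side a",.012,1,(258,122)),("B side b",.012,1,(222,134)),("grip top",.062,1,(169,33)),
 ("long end",.018,0,(297,182)),("long end2",.018,0,(316,198)),("short end",.018,0,(33,225)),("short end2",.018,0,(50,217)),
 ("long end side",.018,1,(360,252)),("long end side2",.018,1,(354,268)),("short end side",.018,1,(527,440)),("short end side2",.018,1,(556,448)),("short start side",.018,1,(560,333)),("ss2",.018,1,(592,340)),
 ("long top in scene inner near corner",.018,0,(160,280)),("short inner",.018,0,(115,285))]:
    c,M=((a,S),(b,D))[f]; print(n,onz(c,*M(*p),z).round(4))
print("ball",tri(S(160,312),D(670,123)).round(4))
```

```text
sq corner [0.5109 0.1854 0.012 ]
legA end outer [0.3928 0.2282 0.012 ]
legA end inner [0.3829 0.2012 0.012 ]
legB end outer [0.4823 0.0879 0.012 ]
legB end inner [0.4545 0.0992 0.012 ]
legA side outer [0.3908 0.2231 0.012 ]
A side inner [0.3815 0.1971 0.012 ]
B side a [0.4782 0.0898 0.012 ]
B side b [0.4513 0.0949 0.012 ]
grip top [0.4568 0.1548 0.062 ]
long end [ 0.4138 -0.0721  0.018 ]
long end2 [ 0.432 -0.064  0.018]
short end [ 0.3917 -0.245   0.018 ]
short end2 [ 0.3885 -0.2334  0.018 ]
long end side [ 0.4254 -0.0663  0.018 ]
long end side2 [ 0.4124 -0.0749  0.018 ]
short end side [ 0.3804 -0.2386  0.018 ]
short end side2 [ 0.3868 -0.2526  0.018 ]
short start side [ 0.456 -0.196  0.018]
ss2 [ 0.4644 -0.2122  0.018 ]
long top in scene inner near corner [ 0.4658 -0.1758  0.018 ]
short inner [ 0.4601 -0.2036  0.018 ]
ball [ 0.5615 -0.1817  0.1035]
```

```bash
python3 - <<'E'
from h import *
o=ctrl.get_obs();print(o["time_s"],o["ee_pos"],o["eef_rot"],o["qpos"],o["grip_width"],o["force"])
E
python3 -m pendant '[[[2,-4,0],-0.1],[[2,-4,0],-0.1],[[2,-4,0],-0.1],[[2,-4,0],-0.1],[[2,-4,0],-0.1],[[2,-4,0],-0.1],[[2,-4,0],-0.1],[[2,-4,0],-0.1]]' 0 20
```

```text
0.15 [0.19096423 0.51557685 0.20502437] [-3.14073374e+00 -5.21495765e-05  2.78684172e+00] [ 1.14945824e+00  3.00336508e-01  1.52142929e+00 -5.28052137e-06
  1.32068734e+00 -6.65858653e-02] 0.09388243839335113 [-0.74335031 -0.53608304  0.6112213 ]
time_s: 0.82
ee_pos: [0.3404, 0.2157, 0.2055]
eef_rot: [3.141, -0.0, 1.982]
force: [1.3, 0.0, 0.5]
grip_width: 0.0442
grip_force: 0.0
```

```bash
python3 -m pendant '[[[1.7,-3.5,0],0.08],[[1.7,-3.5,0],0.08],[[1.7,-3.5,0],0.08],[[1.7,-3.5,0],0.08],[[1.7,-3.5,0],0.08],[[1.7,-3.5,0],0.08],[[1.7,-3.5,0],0.08],[[1.7,-3.5,0],0.08],[[1.7,-3.5,0],0.08],[[1.7,-3.5,0],0.08],[[0,0,0],0.08],[[0,0,0],0],[[0,0,0],0],[[0,0,0],0]]'
python3 - <<'E'
from h import *
snap("wrist","w1")
im=load("w1")["color"][:,:,::-1];cv2.imwrite("pics/w1v.png",cv2.convertScaleAbs(cv2.resize(im,(800,600)),alpha=1.4))
E
```

```text
time_s: 1.98
ee_pos: [0.5099, -0.1316, 0.2055]
eef_rot: [3.141, -0.0, 2.865]
force: [-0.5, 0.7, 0.0]
grip_width: 0.0002
grip_force: 0.0
```

View pics/w1v.png

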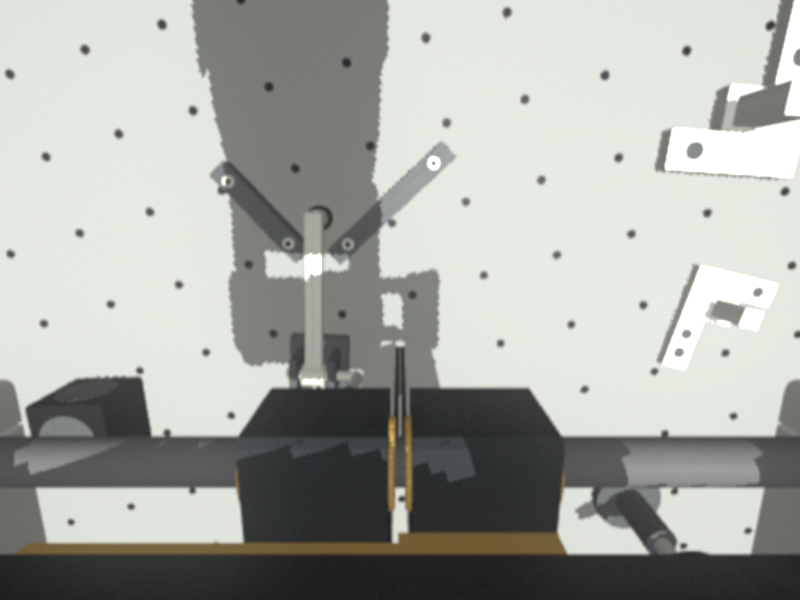

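The wrist view shows the corner clearly. The rail screws are at (433,162) and (348,244) on the long rail, and (227,181) and (288,243) on the short one. The lever arm hangs vertically at x=313.

Run:
```python
from h import *
c=load("w1"); P=lambda u,v,z=.018: onz(c,(u+.5)*.64-.5,(v+.5)*.64-.5,z)[:2]
L1,L2=P(433,162),P(348,244);S1,S2=P(227,181),P(288,243)
dx=L2-L1; dy=S2-S1; a=np.arctan2(dx[1],dx[0]); b=np.arctan2(dy[1],dy[0])-np.pi/2
print(L1,L2,S1,S2,a,b)
yaw=(a+b)/2;x=np.array([np.cos(yaw),np.sin(yaw)]);y=np.array([-x[1],x[0]])
yo=(L1+L2)/2@y-.053; xo=(S1+S2)/2@x-.053; O=xo*x+yo*y; print("corner",O,yaw)
w=lambda p,q:O+p*x+q*y
print("ball",w(.0776,.1276),"pivot",w(.085,.135),"diag",(x+y)/2**.5)
for n,p in[("ends L",P(440,142)),("",P(456,155)),("S",P(230,161)),("",P(210,175))]: print(n,(p-O)@x,(p-O)@y)
```

```text
[ 0.42721478 -0.08060598] [ 0.46869383 -0.16123974] [ 0.39738345 -0.23611837] [ 0.45494883 -0.20660626] -1.095684983981383 -1.0970631279482665
corner [ 0.41286487 -0.16861284] -1.0963740559648247
ball [ 0.56182191 -0.17935163] pivot [ 0.57178513 -0.18255385] diag [ 0.95203541 -0.30598787]
ends L -0.0852389182644421 0.04589318277205802
 -0.08785459571840729 0.06110916467049714
S 0.040384400876446444 -0.05289931429682741
 0.05917023470831847 -0.056463297449615577
```

```bash
python3 -m pendant '[[[0.6,-2,0],-0.03],[[1.2,-1.9,0],0],[[0,0,-3],0],[[0,0,-3],0],[[0,0,-3],0],[[0,0,-2.7],0],[[0,0,0],0],[[0,0,0],0]]'
```

```text
time_s: 2.7
ee_pos: [0.5279, -0.1707, 0.0886]
eef_rot: [3.141, -0.001, 2.837]
force: [0.7, 0.3, 1.6]
grip_width: 0.0006
grip_force: 0.0
```

```bash
python3 -m pendant '[[[0.95,-0.31,0],0],[[0.95,-0.31,0],0],[[0.48,-0.15,0],0],[[0.48,-0.15,0],0],[[0.48,-0.15,0],0],[[0.48,-0.15,0],0],[[0.48,-0.15,0],0],[[0.48,-0.15,0],0],[[0.48,-0.15,0],0],[[0.48,-0.15,0],0],[[0.48,-0.15,-0.1],0],[[0.48,-0.15,-0.2],0],[[0,0,0],0]]'
python3 -m pendant '[[[0.48,-0.15,-0.3],0],[[0.48,-0.15,-0.4],0],[[0.48,-0.15,-0.5],0],[[0.48,-0.15,-0.6],0],[[0,0,0],0],[[0,0,0],0]]'
```

```text
time_s: 3.78
ee_pos: [0.5954, -0.1927, 0.0845]
eef_rot: [3.142, -0.001, 2.837]
force: [-2.4, -0.0, -1.8]
grip_width: 0.0004
grip_force: 1.0
time_s: 4.28
ee_pos: [0.6127, -0.1981, 0.0657]
eef_rot: [3.142, -0.006, 2.837]
force: [-9.5, 1.3, -7.2]
grip_width: 0.0004
grip_force: 5.3
```

```bash
python3 -m pendant '[[[0.2,-0.06,0],0],[[0.2,-0.06,0],0],[[0,0,0],0]]'
python3 -m pendant '[[[-1,0.3,0.5],0],[[-2,0.6,2],0],[[0,0,4],0],[[0,0,4],0],[[0,0,2],0],[[0,0,0],0]]'
python3 - <<'E'
from h import *
snap("side","s2"); a=load("s2")["color"]
im=cv2.resize(a[160:310,140:340],(800,600),interpolation=cv2.INTER_CUBIC);cv2.imwrite("pics/s2v.png",cv2.convertScaleAbs(im,alpha=1.4)[:,:,::-1])
E
```

```text
time_s: 4.53
ee_pos: [0.6137, -0.1985, 0.0654]
eef_rot: [3.142, -0.014, 2.837]
force: [-34.5, 8.5, 5.2]
grip_width: 0.0006
grip_force: 18.0
time_s: 5.03
ee_pos: [0.5906, -0.1916, 0.199]
eef_rot: [-3.141, 0.011, 2.837]
force: [0.4, -0.1, 0.7]
grip_width: 0.0009
grip_force: 0.0
```

View pics/s2v.png

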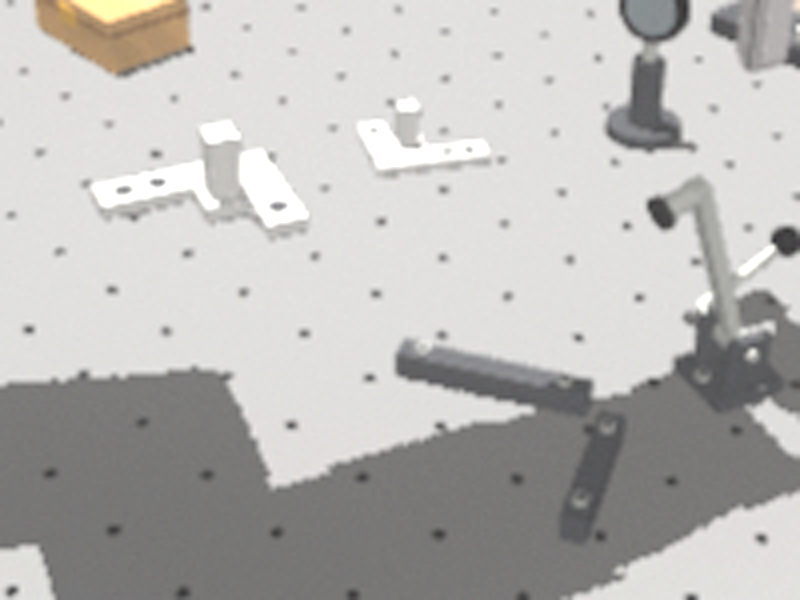

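The lever is fully back with its foot up, and the force spike of about 35 N shows it reached the stop. Now I'll go to the square.

```bash
python3 -m pendant '[[[-1.36,3.48,0],0],[[-1.36,3.48,0],0],[[-1.36,3.48,0],0],[[-1.36,3.48,0],0],[[-1.36,3.48,0],0],[[-1.36,3.48,0],0],[[-1.36,3.48,0],0],[[-1.36,3.48,0],0],[[-1.36,3.48,0],0],[[-1.36,3.48,0],0],[[0,0,-3],0],[[0,0,-2],0],[[0,0,0],0],[[0,0,0],0]]' 0.65 45
python3 - <<'E'
from h import *
snap("wrist","w3")
im=load("w3")["color"][:,:,::-1];cv2.imwrite("pics/w3v.png",cv2.resize(im,(800,600)))
E
```

```text
time_s: 6.25
ee_pos: [0.452, 0.1571, 0.1417]
eef_rot: [-3.141, -0.002, 2.837]
force: [-0.1, 0.4, 0.8]
grip_width: 0.0611
grip_force: 0.0
```

View pics/w3v.png

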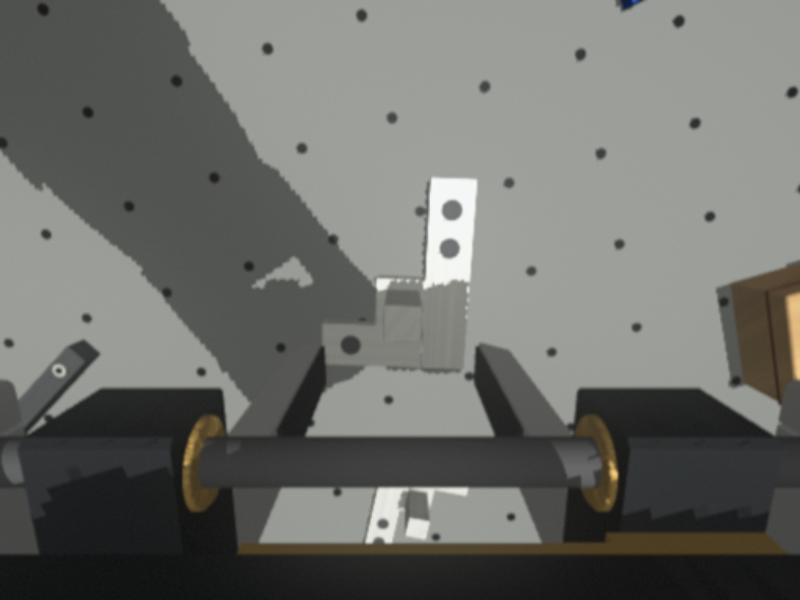

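The wrist view shows the square between the open fingers. Its outer corner is at (463,371), its long-leg end at (477,180), and its short-leg end at (322,366).

Run:
```python
from h import *
c=load("w3"); P=lambda u,v,z=.012: onz(c,(u+.5)*.64-.5,(v+.5)*.64-.5,z)[:2]
C,A,B=P(463,371),P(477,180),P(322,366)
dx=C-A;dy=C-B;a=np.arctan2(dx[1],dx[0]);b=np.arctan2(dy[1],dy[0])-np.pi/2
print(np.hypot(*dx),np.hypot(*dy),a,b)
yaw=(a*1.3+b)/2.3;x=np.array([np.cos(yaw),np.sin(yaw)]);y=np.array([-x[1],x[0]])
print(C,yaw,"origin",C-.045*x-.045*y)
print("grip top edges mid", P((388+423)/2,(290+306)/2,.062), proj(c,[*(C-.045*x-.045*y),.062])/.64)
```

```text
0.13094138627781396 0.10010464466020079 -0.34362717031828355 -0.3428559566040641
[0.51597965 0.18503611] -0.3432918600077534 origin [0.45845883 0.15780827]
grip top edges mid [0.44290059 0.16449898] [402.2192604  326.05762307]
```

```bash
python3 -m pendant '[[[0.65,0.1,0],-0.04],[[0,0,-3],0],[[0,0,-3],0],[[0,0,-3],0],[[0,0,-2],0],[[0,0,-1],0],[[0,0,0],0],[[0,0,0],0]]'
python3 -m pendant '[[[0,0,0],0],[[0,0,0],0],[[0,0,0],0],[[0,0,0],0],[[0,0,0],0],[[0,0,0],0],[[0,0,0],0],[[0,0,0],0]]' 0 50
```

```text
time_s: 6.97
ee_pos: [0.4597, 0.1582, 0.0236]
eef_rot: [3.141, 0.001, 2.796]
force: [0.0, -0.6, -0.1]
grip_width: 0.0613
grip_force: 0.0
time_s: 7.63
ee_pos: [0.4589, 0.158, 0.0226]
eef_rot: [-3.141, 0.0, 2.797]
force: [-1.4, -3.6, 5.7]
grip_width: 0.0216
grip_force: 50.0
```

```bash
python3 -m pendant '[[[0,0,1],0],[[0,0,1.5],0],[[0,0,1.5],0],[[-0.7,-1.7,0],-0.03],[[-0.7,-3,0],-0.08],[[-0.7,-3,0],-0.08],[[-0.7,-3,0],-0.08],[[-0.7,-3,0],-0.08],[[-0.7,-3,0],-0.08],[[-0.7,-3,0],-0.08],[[-0.7,-3,0],-0.08],[[-0.7,-3,0],-0.08],[[-0.7,-3,0],-0.083],[[-0.6,-2,0],-0.08],[[-0.6,-1,0],0],[[0,-2,0],0],[[0,0,0],0],[[0,0,0],0]]'
python3 - <<'E'
from h import *
snap("wrist","w4")
im=load("w4")["color"][:,:,::-1];cv2.imwrite("pics/w4v.png",cv2.convertScaleAbs(cv2.resize(im,(800,600)),alpha=1.3))
E
```

```text
time_s: 9.13
ee_pos: [0.3767, -0.1791, 0.0626]
eef_rot: [3.142, -0.0, 1.962]
force: [0.2, -0.3, -4.3]
grip_width: 0.0221
grip_force: 50.0
```

View pics/w4v.png

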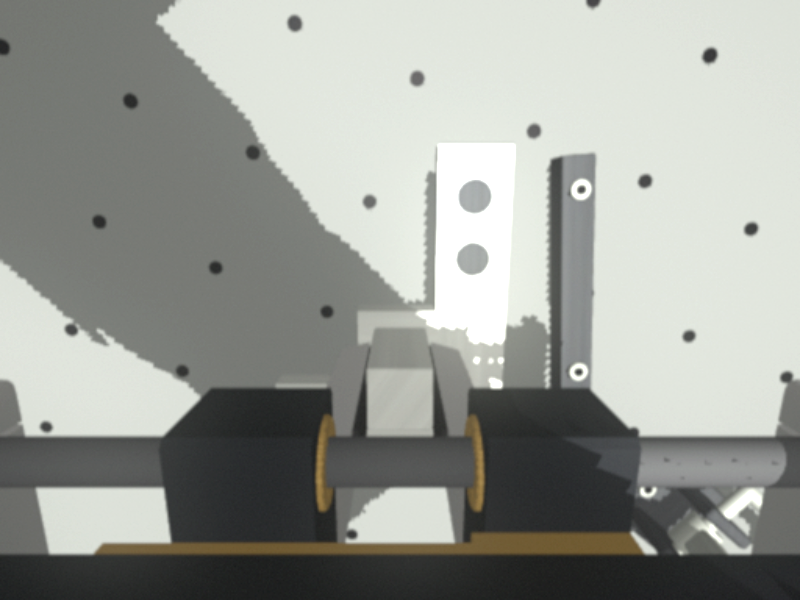

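The view shows the square held level. Its long leg's outer edge runs from (516,143) to about (505,330). The long rail lies alongside, with its screws at (581,189) and (578,372).

Run:
```python
from h import *
c=load("w4"); P=lambda u,v,z: onz(c,(u+.5)*.64-.5,(v+.5)*.64-.5,z)[:2]
for A,B,z in(((516,143),(505.5,330),.052),((581,189),(578,372),.018)):
    a,b=P(*A,z),P(*B,z);d=b-a;print(a,b,np.hypot(*d),np.arctan2(d[1],d[0]))
o=ctrl.get_obs();y=o["eef_rot"][2]-np.pi;x=np.array([np.cos(y),np.sin(y)]);print("sq yaw tool",y,"endcorner in tool",(P(516,143,.052)-o["ee_pos"][:2])@np.c_[x,[-x[1],x[0]]])
```

```text
[ 0.38586069 -0.08003402] [ 0.41459163 -0.15013773] 0.07576276898410456 -1.181840498109893
[ 0.42903884 -0.08026983] [ 0.46996971 -0.1621783 ] 0.09156600831450819 -1.1073770194286574
sq yaw tool -1.1784793068422006 endcorner in tool [-0.08755521  0.04612551]
```

```bash
python3 -m pendant '[[[0.8,0.85,0],0.04],[[0.8,0.85,0],0.04],[[0,0,0],0],[[0,0,-1.5],0],[[0,0,-1.2],0],[[0,0,-0.8],0],[[0,0,-0.3],0],[[0,0,-0.1],0],[[0,0,0],0],[[0,0,0],0]]'
```

```text
time_s: 10.02
ee_pos: [0.3931, -0.1619, 0.0239]
eef_rot: [3.141, 0.001, 2.044]
force: [0.4, 0.4, -4.6]
grip_width: 0.0214
grip_force: 50.0
```

```bash
python3 -m pendant '[[[0,0,-0.1],0],[[0,0,-0.1],0],[[0,0,0],0],[[0,0,0],0]]'
```

```text
time_s: 10.35
ee_pos: [0.3932, -0.162, 0.0226]
eef_rot: [3.141, 0.001, 2.044]
force: [-5.0, 2.7, 16.0]
grip_width: 0.0217
grip_force: 50.0
```

```bash
python3 -m pendant '[[[0,0,0.06],0],[[0.5,-0.16,0],0],[[0.5,-0.16,0],0],[[0.5,-0.16,0],0],[[0,0,0],0],[[0,0,0],0]]'
python3 -m pendant '[[[0.09,-0.18,0],0],[[0.09,-0.18,0],0],[[0,0,0],0]]'
```

```text
time_s: 10.85
ee_pos: [0.4086, -0.1669, 0.0227]
eef_rot: [3.141, 0.001, 2.044]
force: [1.1, 0.5, 4.3]
grip_width: 0.0215
grip_force: 50.0
time_s: 11.1
ee_pos: [0.4099, -0.17, 0.0226]
eef_rot: [3.141, -0.0, 2.044]
force: [-2.0, 5.7, 8.7]
grip_width: 0.0215
grip_force: 50.0
```

```bash
cat > f.py <<'E'
from h import *
o=ctrl.get_obs();a=-1.098;x=np.array([np.cos(a),np.sin(a)]);y=np.array([-x[1],x[0]]);O=np.array([.4128,-.1686])
p=o["ee_pos"][:2]-O;f=o["force"][:2];print("pos mm",(p@x*1e3).round(1),(p@y*1e3).round(1),"F",(f@x).round(1),(f@y).round(1),o["force"][2].round(1),"Mz",o["moment"].round(2),o["eef_rot"][2]-np.pi)
E
python3 -m pendant '[[[0.05,-0.09,0],0],[[0,0,0],0]]'>/dev/null;python3 f.py
python3 -m pendant '[[[0.05,-0.09,0],0],[[0,0,0],0]]'>/dev/null;python3 f.py
python3 -m pendant '[[[0.09,0.05,0],0],[[0,0,0],0]]'>/dev/null;python3 f.py
python3 -m pendant '[[[0.09,0.05,0],0],[[0,0,0],0]]'>/dev/null;python3 f.py
```

```text
pos mm 0.7 -3.2 F -8.7 1.2 11.0 Mz [ 1.11  0.73 -0.11] -1.0979004856717367
pos mm 1.7 -3.1 F -9.9 1.5 11.8 Mz [ 1.25  0.8  -0.06] -1.0979035703502311
pos mm 1.8 -2.9 F -6.5 -9.0 15.6 Mz [0.22 1.72 0.03] -1.097585024457517
pos mm 2.0 -1.9 F -4.9 -8.6 12.9 Mz [-0.11  1.63 -0.04] -1.0977378885412743
```

```bash
python3 -m pendant '[[[0.05,-0.09,0.03],0],[[0,0,0],0]]'>/dev/null;python3 f.py
python3 -m pendant '[[[0.05,-0.09,0],0],[[0,0,0],0]]'>/dev/null;python3 f.py
python3 -m pendant '[[[0.09,0.05,0],0],[[0,0,0],0]]'>/dev/null;python3 f.py
python3 -m pendant '[[[0.09,0.05,0],0],[[0,0,0],0]]'>/dev/null;python3 f.py
python3 -m pendant '[[[0.09,0.05,0],0],[[0,0,0],0]]'>/dev/null;python3 f.py
```

```text
pos mm 2.2 -1.8 F -11.1 -5.9 13.7 Mz [ 1.09  1.65 -0.17] -1.09807605921071
pos mm 2.3 -1.8 F -19.5 -5.2 21.8 Mz [ 2.51  2.3  -0.1 ] -1.098143420159598
pos mm 2.4 -1.3 F -17.6 -12.5 22.8 Mz [ 1.5   3.05 -0.39] -1.0982235745366822
pos mm 2.5 -0.9 F -16.6 -18.7 26.6 Mz [ 0.72  3.88 -0.46] -1.0982455124795263
pos mm 2.4 -0.8 F -16.2 -29.1 30.9 Mz [-0.27  5.32 -0.47] -1.098107117772284
```

```bash
python3 -m pendant '[[[0,0,0.05],0],[[0,0,0],0]]'>/dev/null;python3 f.py
python3 -m pendant '[[[0,0,0],-0.006],[[0,0,0],0]]'>/dev/null;python3 f.py
python3 -m pendant '[[[0,0,0],-0.006],[[0,0,0],0]]'>/dev/null;python3 f.py
python3 - <<'E'
from h import *
print(ctrl.get_obs()["eef_rot"])
w=snap("wrist","w5")["color"];s=snap("side","s5")["color"];snap("scene","c5")
W=cv2.resize(w[60:360,200:500],(600,600),interpolation=cv2.INTER_CUBIC)[:, :400]
W=cv2.resize(w[80:280,260:393],(400,600),interpolation=cv2.INTER_CUBIC)
S=cv2.resize(s[190:310,220:300],(400,600),interpolation=cv2.INTER_CUBIC)
cv2.imwrite("pics/v5.png",cv2.convertScaleAbs(np.hstack([W,S])[:,:,::-1],alpha=1.3))
E
```

```text
pos mm 2.4 -0.8 F -12.7 -25.3 21.7 Mz [-0.56  4.7  -0.47] -1.0982528800145195
pos mm 2.4 -0.8 F -12.2 -25.6 21.9 Mz [-0.44  4.65 -0.06] -1.1039913362798588
pos mm 2.4 -0.8 F -12.0 -25.2 22.2 Mz [-0.41  4.62  0.24] -1.1093959927631114
[-3.13601825 -0.00402286  2.03219666]
```

View pics/v5.png

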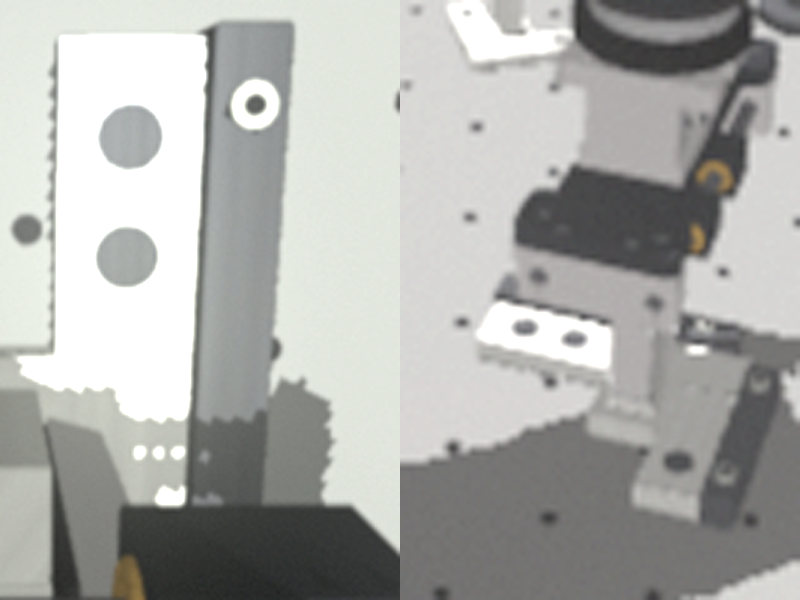

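Both legs sit flush against the rails. I'll trim the yaw to the neutral moment, firm up the x push, and check that it holds.

```bash
python3 -m pendant '[[[0.05,-0.09,0.04],0.004],[[0,0,0],0],[[0,0,0],0]]'>/dev/null;python3 f.py
python3 -m pendant '[[[0,0,0],0],[[0,0,0],0],[[0,0,0],0],[[0,0,0],0],[[0,0,0],0],[[0,0,0],0]]'; python3 f.py
```

```text
pos mm 2.5 -0.8 F -19.5 -22.6 22.5 Mz [ 0.63  4.73 -0.05] -1.1055132745933514
time_s: 14.0
ee_pos: [0.4132, -0.1712, 0.0229]
eef_rot: [-3.136, -0.006, 2.036]
force: [-28.1, 6.6, 21.9]
grip_width: 0.0215
grip_force: 50.0
pos mm 2.5 -0.8 F -18.7 -22.0 21.9 Mz [ 0.68  4.71 -0.04] -1.1054724424039222
```

Run:
```python
from h import *
a=load("c5")["color"];cv2.imwrite("pics/c5v.png",cv2.convertScaleAbs(cv2.resize(a[130:310,80:320],(800,600),interpolation=cv2.INTER_CUBIC),alpha=1.3)[:,:,::-1])
```

```text
(no output)
```

View pics/c5v.png

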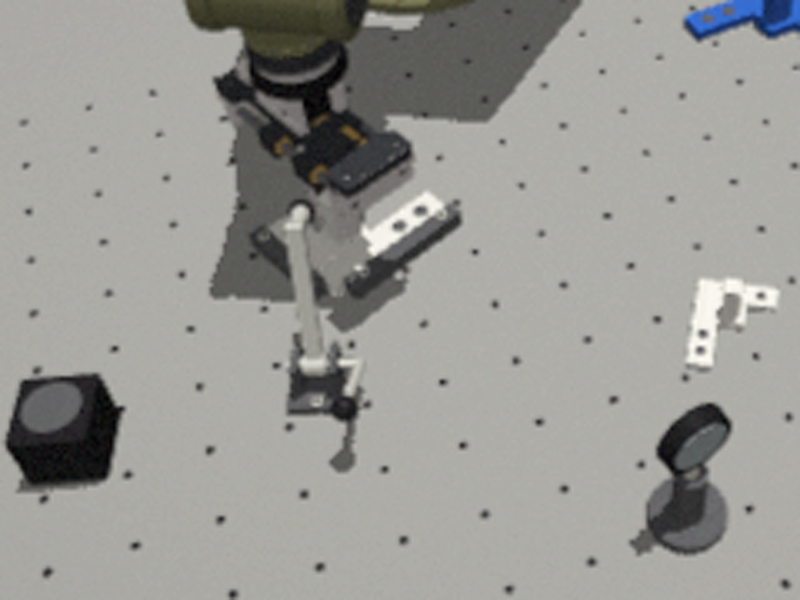

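The lever is still swung back, with its ball at (345,405). The square is in the corner, and the cube and lens haven't moved. Handing in.

```bash
python3 -c "
from station import ctrl
print(ctrl.hand_in())"
```

```text
the job is handed in; nothing more can be done
None
```

I swung the lever fully back and handed in at about 14 s with the square still gripped and pressed against both rails (about 19 N on the short rail side and 22 N on the long, including some table friction); the lens and cube looked unmoved, and the arm never went near the case.

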